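# Close a two-part moulding flask: cope onto the drag's guide pins

## Task

The cope, the upper half of the small aluminium moulding flask, is propped at a slope on the wooden block. Put it back on the drag, the lower half on its moulding board, the right way up and the right way round (narrow lug over narrow lug, wide over wide): keep hold of it until both guide pins are through the lugs and it sits flush all round, then let go. Leave the wooden sprue pin and the little brass bell standing where they are.

Things in the scene. Friction and masses are not known exactly. Their poses are not given: they have to be found in the camera images.
- cope: Upper half of the flask: loose, open, bottomless aluminium frame, 200 (x) x 140 (y) x 45 (z), walls 7 (outer rims add 5 in y), 0.55 to 0.95 kg, balanced about its middle. Origin: centre of its underside; z out of its top. Starts propped at about 32 deg, top facing up and towards the robot: narrow lug on the bench on the robot's side, long walls on the block's near top edge.
- cope_bar (a point): On the cope, axes as the cope's: middle of the top edge of the flat bar that runs along the frame's middle from end wall to end wall, 45 above the cope's origin. The bar is 12 thick (y), 186 long (x) and reaches from z = 14 to 45 (flush with the top). The place to grip: 57 clear between the bar and each long wall.
- hole_narrow (a point): On the cope: centre of the round hole, 14 diameter, chamfered below, in the narrow lug, at the underside: (-115, 0, 0) from the cope's origin. This lug is 40 wide, 14 thick, flush with the underside, and sticks out 30 beyond the -x end wall.
- hole_wide (a point): On the cope: centre of the slot, 18 (x) x 14 (y), chamfered below, in the wide lug, at the underside: (115, 0, 0) from the cope's origin. This lug is 80 wide, 14 thick, flush with the underside, and sticks out 30 beyond the +x end wall.
- drag: Lower half of the flask, fixed fast on its plywood moulding board (270 x 170, top at z = 18): same aluminium frame, 200 (x) x 140 (y), level, from z = 18 to 63, no bar; narrow lug (40 wide) at -x, wide lug (80) at +x, flush with its top rim. Origin on the bench under its centre, z up; its -x end is the one nearer the robot.
- drag_top (a point): On the drag: centre of the frame at the level of its top rim, 63 above the bench. With the cope home, the cope's origin is here and its axes agree with the drag's.
- pin_narrow (a point): On the drag: axis of the steel pin on the narrow lug, at rim level: (-115, 0, 63) from the drag's origin. The pin is 10 diameter and stands up 24 from here (top at z = 87), its last 10 tapered to 3 diameter.
- pin_wide (a point): On the drag: axis of the like pin on the wide lug, at rim level: (115, 0, 63) from the drag's origin; 10 diameter, 24 high, tapered the same.
- block: Fixed wooden block that props the cope: 70 deep (x), 150 wide (y), 105 high. Its origin lies on the bench in front of it, under the cope's starting origin: the block fills x = 60 to 130, y = -75 to 75 from there, and x points away from the robot.
- sprue_pin: Bystander, loose: a plain wooden tapered sprue pin standing upright, 110 tall, 32 diameter at the foot, 20 at the top; origin at the centre of its foot.
- bell: Bystander, loose: a small solid brass bell standing upright, 51 tall, 42 diameter; origin at the centre of its foot.

How it is judged (in metres and radians):
On the way:
1. the cope, still held in the fingers, has been lowered home over both pins (horizontal distance between hole_narrow and pin_narrow below 0.005 m and horizontal distance between hole_wide and pin_wide below 0.006 m and z of cope in the frame of drag_top below 0.006 m and angle between cope's own z axis and vertical below 0.06 rad and contact force between the fingers and cope above 2 N), for 0.1 s.
At the end, for the whole second after the job is handed in: The cope lies at rest, released, on the drag: right way up, narrow lug on narrow lug and wide on wide (each hole centred within 5 or 6 mm of its pin), its underside within 3 mm of the drag's top rim and level within 2 degrees. The sprue pin and the bell still stand where they were, within 30 mm (horizontal distance between hole_narrow and pin_narrow below 0.005 m and horizontal distance between hole_wide and pin_wide below 0.006 m and z of cope in the frame of drag_top between -0.003 and 0.003 m and angle between cope's own z axis and vertical below 0.035 rad and linear speed of cope below 0.01 m/s and angular speed of cope below 0.05 rad/s and contact force between the fingers and cope below 0.1 N and distance of each of sprue_pin, bell from where it was at the start of the episode below 0.03 m); the robot touches nothing.
It fails at once if the sprue pin was knocked over or pushed more than 30 mm (distance of sprue_pin from where it was at the start of the episode above 0.03 m or angle between sprue_pin's own z axis and vertical above 0.5 rad).
It fails at once if the bell was knocked over or pushed more than 30 mm (distance of bell from where it was at the start of the episode above 0.03 m or angle between bell's own z axis and vertical above 0.5 rad).
It also fails if it takes over 53 s, if anything falls off the work surface, if the arm or the gripper's body presses on something with over 40 N, if the wrist force passes 120 N, or if a joint passes its speed limit or range.

## Robot

A 7-joint arm with a two-finger parallel gripper is mounted at the origin on the work surface. World frame = base frame: x ahead of the robot, y to its left, z up, the work surface at z = 0. Lengths are in mm, angles in degrees, forces in N, time in s.
With the tool pointing down it reaches from about 400 to 875 mm from the base axis. Payload 19.3 kg.
Tool frame: the origin (TCP) lies midway between the tips of the shut fingers; the grasp point (between the pads) lies 19 mm behind it; z points along the fingers, y is the line along which they close (so a half turn about z gives the same grasp; the last joint's range is limited). The gripper opens to 85 mm and grips with 20 to 120 N. Pads are 22 mm wide; open, the fingers measure 114 mm over their backs; the gripper's body (76 mm by 85 mm) begins 54 mm behind the grasp point. The pads swing forward as they close: fully open they stand 13 mm farther back than shut.
Start: joints at [71.322, 29.874, -2.08, 91.645, 1.215, 58.505, -6.463], TCP at [158.109, -604.662, 231.291] pointing down, gripper open.
Joint ranges: [-166.77, 166.77], [-17.47, 122.26], [-85.68, 81.53], [9.62, 139.38], [-72.42, 252.41], [9.2, 110.78], [-144.41, 144.41]. Speed limits (degrees/s): [108.29, 108.29, 136.94, 136.94, 172.46, 172.46, 172.46].

## Interface

Orientations are given as a 3x3 rotation matrix whose columns are the frame's x, y, z axes.
In Python, from station import r, eyes, ticket gives the robot as it stands. The module is installed in compiled form; this text tells all that it offers.
- The arm moves only by the shell command python3 -m pendant 'ROWS' [OPENING] [FORCE]. ROWS is JSON, one flat list of numbers, 6 for each row, row after row: the shift along the world's x, y, z as a fraction of full scale, then the turn, a rotation vector about the world's x, y, z as a fraction of full scale. A call has 1 to 5 rows; each row shifts and turns the commanded pose from where the row before left it; what a row does not reach is not made up. Full scale, the value 1, is 0.8 m for a shift and 60 degrees for a turn. A row lasts 1/10 s, in which the tool goes at most 50 mm and 8.59 degrees, less where a joint would pass 70% of its speed; a pose out of reach is approached as far as the arm can. A call with a number of a shift or a turn outside -1 to 1 is refused whole. A call with a gripper value outside its range is refused whole. OPENING is the opening, from -1 (shut) to 1 (fully open), set as the call begins (- or left out, the last holds). The fingers move at their own pace and stop on an object; FORCE is the grip in N (left out, the last holds). Time passes only in rows, so rows that do not move let the fingers close. It gives the time, the measured TCP pose, the force, the opening and the grip force at its end, in the units of the state.
- r.read_state(): the state, without advancing time (a new reading comes with each control period).
- eyes.grab_frame(name): name is "scene" or "side" or "wrist"; returns (picture, depth): 400x640x3 uint8, red, green, blue; 400x640 float32, mm along the optical axis (not along the pixel's ray), 0 where there is no reading.
- eyes.get_calibration(name): a dict with "camera_matrix" (3x3 intrinsics, pixels), "cam_to_world" (4x4, takes a point from camera to world coordinates). Camera axes: x right, y up, looking along -z (the intrinsics and any distortion apply to the point x, -y, -z); pixel columns grow to the right and rows downward; lengths in mm; the calibration is good to about 2 mm. A picture is of the moment at which its call begins: read the wrist's pose just before it. get_calibration takes no time and is no camera call; for the wrist camera it gives the pose at the moment of the call.
- ticket.close_job(): hands the job in; it is judged then, once.
The state is a dict: "t": time; "joints": joint angles; "dq": joint speeds; "joint_torque": joint torques, N m; "eef_pos": TCP position; "eef_rot": TCP orientation; "contact_force": force on the tool from outside, world axes, zero at the start; "wrist_torque": the same for the moment, N m; "width": opening from 0.0 (shut) to 1.0 (fully open); "finger_force": force on a finger pad.
Only numpy, scipy, OpenCV 4.12 (cv2) and the standard library are available. Lean on these libraries where they do the work, as an engineer would, in place of code of your own. Each camera call takes 0.05 s, during which the arm holds its last target. There are 200 camera calls.

## Working session

There is one attempt and no reset: what is moved stays moved. The work goes in short steps, Python scripts to look and compute and a shell command to move; the robot and the scene stay as the last step left them, time stands still between calls to the robot, and variables do not carry over. Pictures are saved under pics/ and viewed, at most 10 in all, crops included, and the job is handed in when it is done.

```bash
mkdir -p pics
cat > h.py <<'E'
import numpy as np, cv2
from station import r, eyes, ticket
def grab(n,save=None):
    K=eyes.get_calibration(n); p,d=eyes.grab_frame(n)
    if save: cv2.imwrite('pics/'+save,cv2.cvtColor(p,cv2.COLOR_RGB2BGR))
    M=np.array(K['camera_matrix']);T=np.array(K['cam_to_world'])
    v,u=np.mgrid[0:d.shape[0],0:d.shape[1]]
    P=np.stack([(u-M[0,2])/M[0,0]*d,-(v-M[1,2])/M[1,1]*d,-d],-1)@T[:3,:3].T+T[:3,3]
    P[d<=0]=np.nan
    return p,d,P,K
E
python3 - <<'E'
from h import *
for n in('scene','side'):
    p,d,P,K=grab(n,n+'.png'); np.savez(n+'.npz',p=p,P=P)
    print(n,K); 
s=r.read_state();print({k:np.round(v,3).tolist() for k,v in s.items()})
a=cv2.imread('pics/scene.png')
E
```

```text
scene {'camera_matrix': array([[414.13922263,   0.        , 321.31986382],
       [  0.        , 414.13922263, 194.18592579],
       [  0.        ,   0.        ,   1.        ]]), 'cam_to_world': array([[ 5.01917411e-01, -4.67888888e-01,  7.27433090e-01,
         1.24828861e+03],
       [ 8.64858910e-01,  2.81127111e-01, -4.15916594e-01,
        -3.78653143e+02],
       [-9.89841049e-03,  8.37882770e-01,  5.45760466e-01,
         5.89944947e+02],
       [ 0.00000000e+00,  0.00000000e+00,  0.00000000e+00,
         1.00000000e+00]])}
side {'camera_matrix': array([[408.13289222,   0.        , 317.40961777],
       [  0.        , 408.13289222, 202.37995078],
       [  0.        ,   0.        ,   1.        ]]), 'cam_to_world': array([[ 9.23564980e-01,  2.11473730e-01, -3.19854013e-01,
         3.22371861e+02],
       [-3.83410250e-01,  5.20043064e-01, -7.63250806e-01,
        -6.93149780e+02],
       [ 4.93036569e-03,  8.27547022e-01,  5.61374757e-01,
         6.20346607e+02],
       [ 0.00000000e+00,  0.00000000e+00,  0.00000000e+00,
         1.00000000e+00]])}
{'t': 0.1, 'joints': [71.322, 29.903, -2.082, 91.668, 1.215, 58.505, -6.463], 'dq': [-0.004, -0.119, -0.087, -0.11, -0.05, -0.016, 0.044], 'joint_torque': [0.004, -92.848, 1.984, -37.053, 0.018, 0.005, 0.0], 'eef_pos': [158.031, -604.403, 230.829], 'eef_rot': [[0.967, 0.253, -0.0], [0.253, -0.967, 0.001], [-0.0, -0.001, -1.0]], 'contact_force': [-0.75, 0.659, -0.684], 'wrist_torque': [-0.052, 0.022, -0.03], 'finger_force': 0.0, 'width': 1.001}
```

View pics/scene.png

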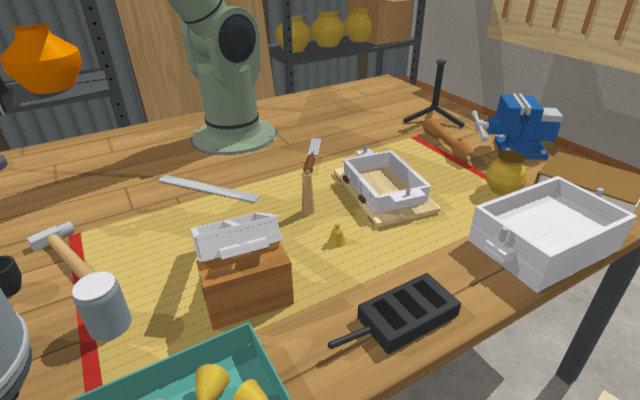

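View pics/side.png

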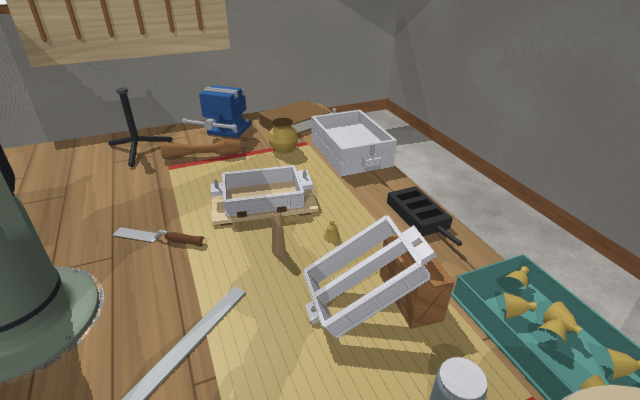

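The scene view shows the cope at about (238,235) leaning on the block, the drag at (385,185), the sprue pin at (308,195) and the bell at (338,235). In the side view they are at (370,275), (262,190), (278,235) and (332,232). I'll fit the box models to the depth clouds.

```bash
cat > fit.py <<'E'
from h import *
from scipy.optimize import least_squares
from scipy.spatial.transform import Rotation as R
# boxes: xmin,xmax,ymin,ymax,zmin,zmax (local)
def frame(lz0,lz1,bar):
    b=[(-100,100,63,70,0,45),(-100,100,-70,-63,0,45),(-100,-93,-70,70,0,45),(93,100,-70,70,0,45),
       (-130,-100,-20,20,lz0,lz1),(100,130,-40,40,lz0,lz1)]
    if bar:b.append((-93,93,-6,6,14,45))
    return np.array(b,float)
COPE=frame(0,14,1);DRAG=frame(31,45,0)
def sdf(q,B):
    c=(B[:,::2]+B[:,1::2])/2;h=(B[:,1::2]-B[:,::2])/2
    e=np.abs(q[:,None]-c)-h
    return (np.linalg.norm(np.maximum(e,0),axis=2)+np.minimum(e.max(2),0)).min(1)
def rot(a): return R.from_euler('ZYX',a,degrees=True)   # yaw, pitch(neg=+x end up), roll
def fit(pts,B,x0,free):
    x0=np.array(x0,float);free=np.array(free)
    def f(v):
        x=x0.copy();x[free]=v
        return sdf(rot(x[3:]).inv().apply(pts-x[:3]),B)
    o=least_squares(f,x0[free],loss='soft_l1',f_scale=2.,x_scale=[10.]*len(free) )
    x=x0.copy();x[free]=o.x
    return x,np.median(np.abs(f(o.x))),np.percentile(np.abs(f(o.x)),90)
E
python3 - <<'E'
from fit import *
A={n:np.load(n+'.npz') for n in('scene','side')}
def at(n,u,v): return np.round(np.nanmedian(A[n]['P'][v-1:v+2,u-1:u+2].reshape(-1,3),0),0)
for n,L in dict(scene=[(375,157),(427,195),(385,185),(308,195),(306,212),(338,235),(338,244),(238,235),(245,262)],side=[(222,180),(305,172),(260,175),(278,235),(332,232),(332,242),(310,272),(367,275),(415,245),(425,305)]).items():
    for u,v in L: print(n,u,v,at(n,u,v),A[n]['p'][v,u])
def cloud(n,c,rad,zlo,zhi):
    P=A[n]['P'].reshape(-1,3);p=A[n]['p'].reshape(-1,3).astype(int)
    m=(np.linalg.norm(P[:,:2]-c,axis=1)<rad)&(P[:,2]>zlo)&(P[:,2]<zhi)&(np.ptp(p,axis=1)<28)
    return P[m]
dc=np.nanmean([at('scene',375,157),at('scene',427,195)],0)[:2]
cc=at('side',367,275)[:2]
for name,B,c,h,zl in(('drag',DRAG,dc,18,30),('cope',COPE,cc,69,8)):
  for ns in(('scene',),('side',),('scene','side')):
    P=np.vstack([cloud(n,c,170,zl,240) for n in ns])
    best=min((fit(P[::max(1,len(P)//1500)],B,[*c,h,y,-32 if name=='cope' else 0,0],[0,1,2,3,4,5]) for y in(-40,-15,15,40)),key=lambda t:t[1])
    print(name,ns,len(P),np.round(best[0],1),np.round(best[1:],2))
E
```

```text
scene 375 157 [451. 248.  56.] [143 141 144]
scene 427 195 [649. 258.  38.] [148 147 149]
scene 385 185 [535. 221.  20.] [217 195 149]
scene 308 195 [527.  -2.  58.] [142 116  80]
scene 306 212 [526.  -9.  12.] [134 109  73]
scene 338 235 [660.  -2.  31.] [136 114  46]
scene 338 244 [665.  -5.   9.] [140 118  46]
scene 238 235 [ 692. -226.  145.] [179 176 180]
scene 245 262 [ 720. -229.  106.] [111  76  44]
side 222 180 [450. 263.  62.] [170 170 173]
side 305 172 [654. 188.  78.] [117 120 123]
side 260 175 [554. 272.  46.] [125 126 129]
side 278 235 [514. -12.  57.] [117  98  73]
side 332 232 [646. -11.  25.] [137 118  63]
side 332 242 [643. -19.   1.] [139 120  70]
side 310 272 [ 538. -143.   53.] [124 124 128]
side 367 275 [ 620. -222.   86.] [143 143 147]
side 415 245 [ 721. -220.  127.] [147 116  90]
side 425 305 [ 696. -305.   59.] [106  77  50]
drag ('scene',) 2389 [ 5.388e+02  2.114e+02  1.940e+01 -1.000e+01  1.000e-01  1.000e-01] [0.85 2.71]
drag ('side',) 2385 [538.9 210.6  24.3  -9.9   2.9   2.8] [1.38 3.33]
drag ('scene', 'side') 4774 [ 5.389e+02  2.103e+02  1.890e+01 -1.000e+01  0.000e+00  3.000e-01] [1.21 3.15]
cope ('scene',) 3010 [ 623.3 -216.4   69.    -7.3  -31.4   -0. ] [0.78 2.21]
cope ('side',) 7447 [ 6.249e+02 -2.176e+02  6.760e+01 -7.100e+00 -3.170e+01 -1.000e-01] [0.72 2.84]
cope ('scene', 'side') 10457 [ 6.242e+02 -2.175e+02  6.760e+01 -7.100e+00 -3.170e+01 -1.000e-01] [0.8  2.58]
```

Both fits agree across the two cameras:
- **Cope:** origin (624,-217.5,68), yaw -7.1, tilt 31.7. This matches the expected 130·sin32 ≈ 69.
- **Drag:** (539,210.5), yaw -10, base at about 18.9, where 18 is expected.

I'll move above the cope with the tool's y along the cope's y.

```bash
python3 -m pendant '[0.024,0.025,0.002,0,0,0.132,0.024,0.025,0.002,0,0,0.132,0.024,0.025,0.002,0,0,0.132,0.024,0.025,0.002,0,0,0.132,0.024,0.025,0.002,0,0,0.132]' 0.3
python3 -m pendant '[0.024,0.025,0.002,0,0,0.132,0.024,0.025,0.002,0,0,0.132,0.024,0.025,0.002,0,0,0.132,0.024,0.025,0.002,0,0,0.132,0.024,0.025,0.002,0,0,0.132]' 
python3 -m pendant '[0.024,0.025,0.002,0,0,0.132,0.024,0.025,0.002,0,0,0.132,0.024,0.025,0.002,0,0,0.132,0.024,0.025,0.002,0,0,0.132,0.024,0.025,0.002,0,0,0.132]' 
python3 -m pendant '[0.024,0.025,0.002,0,0,0.132,0.024,0.025,0.002,0,0,0.132,0.024,0.025,0.002,0,0,0.132,0.024,0.025,0.002,0,0,0.132,0.024,0.025,0.002,0,0,0.132]'
cat > go.py <<'E'
from fit import *
def to(pos,Rm,s=None):
    "shift and turn left to a TCP pose, fractions of full scale"
    s=s or r.read_state();Rc=np.array(s['eef_rot'])
    rv=R.from_matrix(np.asarray(Rm)@Rc.T).as_rotvec(degrees=True)
    print('t',s['t'],'pos',np.round(s['eef_pos'],1),'j',np.round(s['joints'],0),'F',np.round(s['contact_force'],1),'w',round(s['width'],3),'ff',round(s['finger_force'],1))
    d=np.array(pos)-s['eef_pos']
    print('left mm',np.round(d,1),'deg',np.round(rv,2),'-> shift',np.round(d/800,4),'turn',np.round(rv/60,4))
def tool(C): return C@np.diag([-1,1,-1.]) # y along object's y, z against object's z
E
python3 - <<'E'
from go import *
x=np.array([624.2,-217.5,67.6,-7.1,-31.7,0]);C=rot(x[3:]).as_matrix()
for z in(150,11): to(x[:3]+C[:,2]*z,tool(C))
E
```

```text
t: 0.6
eef_pos: [254.7, -503.6, 239.1]
eef_rot: [[0.58, 0.815, -0.0], [0.815, -0.58, 0.0], [0.0, -0.0, -1.0]]
contact_force: [0.7, -0.8, 1.2]
width: 0.649
finger_force: 0.0
t: 1.1
eef_pos: [350.7, -403.7, 247.2]
eef_rot: [[-0.073, 0.997, -0.0], [0.997, 0.073, 0.0], [0.0, -0.0, -1.0]]
contact_force: [-0.0, -0.7, -0.1]
width: 0.652
finger_force: 0.0
t: 1.6
eef_pos: [446.6, -303.8, 255.2]
eef_rot: [[-0.692, 0.722, -0.0], [0.722, 0.692, 0.0], [0.0, -0.0, -1.0]]
contact_force: [-0.1, 0.1, 0.2]
width: 0.651
finger_force: 0.0
t: 2.1
eef_pos: [542.6, -203.9, 263.2]
eef_rot: [[-0.993, 0.115, -0.0], [0.115, 0.993, 0.0], [0.0, -0.0, -1.0]]
contact_force: [-0.3, 0.2, 0.0]
width: 0.647
finger_force: 0.0
t 2.1 pos [ 542.6 -203.9  263.2] j [ 46.  29. -45.  95.  23.  65.  78.] F [-0.3  0.2  0. ] w 0.647 ff 0.0
left mm [  3.3  -3.9 -67.9] deg [ -3.79 -31.49  -0.46] -> shift [ 0.0042 -0.0049 -0.0849] turn [-0.0632 -0.5249 -0.0076]
t 2.1 pos [ 542.6 -203.9  263.2] j [ 46.  29. -45.  95.  23.  65.  78.] F [-0.3  0.2  0. ] w 0.647 ff 0.0
left mm [  75.8  -12.9 -186.2] deg [ -3.79 -31.49  -0.46] -> shift [ 0.0948 -0.0162 -0.2328] turn [-0.0632 -0.5249 -0.0076]
```

```bash
python3 -m pendant '[0.001,-0.001,-0.017,-0.0126,-0.105,-0.0015,0.001,-0.001,-0.017,-0.0126,-0.105,-0.0015,0.001,-0.001,-0.017,-0.0126,-0.105,-0.0015,0.001,-0.001,-0.017,-0.0126,-0.105,-0.0015,0.001,-0.001,-0.017,-0.0126,-0.105,-0.0015]' | tail -4
python3 -m pendant '[0,0,0,0,0,0,0,0,0,0,0,0]' >/dev/null
python3 - <<'E'
from go import *
x=np.array([624.2,-217.5,67.6,-7.1,-31.7,0]);C=rot(x[3:]).as_matrix()
for z in(150,11): to(x[:3]+C[:,2]*z,tool(C))
p,d,P,K=grab('wrist','w1.png');np.savez('w1.npz',p=p,P=P)
print(K['cam_to_world'].round(2))
m=(np.ptp(p.astype(int),axis=2)<28)&(np.linalg.norm(P-x[:3],axis=2)<170)&(P[...,2]>8)&(d>130)
Q=P[m];print(len(Q))
if len(Q)>500:
    f=fit(Q[::max(1,len(Q)//2000)],COPE,x,[0,1,2,3,4,5]);print(np.round(f[0],1),f[1:])
E
```

```text
eef_rot: [[-0.865, 0.139, 0.482], [0.116, 0.99, -0.077], [-0.488, -0.011, -0.873]]
contact_force: [1.3, -2.7, 0.3]
width: 0.652
finger_force: 0.0
t 2.8 pos [ 547.6 -214.7  202. ] j [ 49.  23. -39. 122.  45.  15.  58.] F [ 0.4 -0.6  0.3] w 0.652 ff 0.0
left mm [-1.7  6.9 -6.7] deg [ 0.39 -2.77  0.87] -> shift [-0.0021  0.0087 -0.0084] turn [ 0.0066 -0.0461  0.0146]
t 2.8 pos [ 547.6 -214.7  202. ] j [ 49.  23. -39. 122.  45.  15.  58.] F [ 0.4 -0.6  0.3] w 0.652 ff 0.0
left mm [  70.8   -2.1 -125. ] deg [ 0.39 -2.77  0.87] -> shift [ 0.0885 -0.0026 -0.1562] turn [ 0.0066 -0.0461  0.0146]
[[ 1.4000e-01 -6.8000e-01 -7.2000e-01  4.1202e+02]
 [ 9.9000e-01  8.0000e-02  1.1000e-01 -1.9425e+02]
 [-1.0000e-02 -7.3000e-01  6.8000e-01  2.8958e+02]
 [ 0.0000e+00  0.0000e+00  0.0000e+00  1.0000e+00]]
18350
[ 6.236e+02 -2.160e+02  6.900e+01 -7.000e+00 -3.160e+01 -2.000e-01] (np.float64(0.3170012607359176), np.float64(1.3437123092289904))
```

View pics/w1.png

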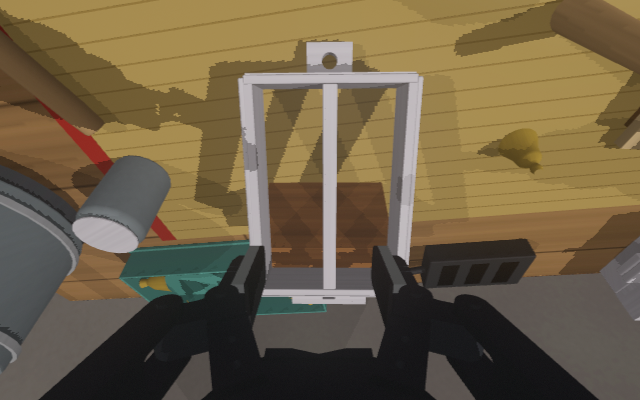

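The wrist view shows the frame between the open fingers, with the bar at column 330 and the narrow lug at (330,55) on the robot's side. The wrist fit is tight: (623.6,-216,69), yaw -7.0, tilt 31.6. I'll approach partway and correct.

```bash
python3 -m pendant '[0.005,0.001,-0.012,0.0022,-0.014,0.004,0.005,0.001,-0.012,0.0022,-0.014,0.004,0.005,0.001,-0.012,0.0022,-0.014,0.004,0.005,0.001,-0.012,0,0,0,0,0,0,0,0,0]' >/dev/null
python3 - <<'E'
from go import *
x=np.array([623.6,-216,69,-7,-31.6,0]);C=rot(x[3:]).as_matrix();s=r.read_state()
for z in(90,12): to(x[:3]+C[:,2]*z,tool(C),s)
print('in cope frame',np.round(C.T@(np.array(s['eef_pos'])-x[:3]),1), np.round(s['joints'],1))
E
```

```text
t 3.35 pos [ 563.  -212.4  165.2] j [ 45.  27. -34. 123.  76.  10.  27.] F [ 0.6 -0.3  0.9] w 0.651 ff 0.0
left mm [ 13.8   2.1 -19.5] deg [ 0.11 -0.35  0.38] -> shift [ 0.0172  0.0026 -0.0244] turn [ 0.0018 -0.0059  0.0063]
t 3.35 pos [ 563.  -212.4  165.2] j [ 45.  27. -34. 123.  76.  10.  27.] F [ 0.6 -0.3  0.9] w 0.651 ff 0.0
left mm [ 54.3  -2.9 -86. ] deg [ 0.11 -0.35  0.38] -> shift [ 0.0679 -0.0036 -0.1075] turn [ 0.0018 -0.0059  0.0063]
in cope frame [ -1.2  -3.8 113.7] [ 45.   26.9 -34.1 123.4  76.3   9.6  27.2]
```

j6 is close to its limit. The flat pads allow any pitch about the bar's y axis, so I'll grip with the tool tilted only 24°.

```bash
cat >> go.py <<'E'
def grasp(x,tilt,back):
    C=rot(x[3:]).as_matrix();Q=rot([x[3],-tilt,0]).as_matrix()
    return x[:3]+C[:,2]*31-Q[:,2]*19+Q[:,2]*back, tool(Q)
E
python3 - <<'E'
from go import *
x=np.array([623.6,-216,69,-7,-31.6,0])
for b in(85,40,0): to(*grasp(x,24,b))
E
```

```text
t 3.35 pos [ 563.  -212.4  165.2] j [ 45.  27. -34. 123.  76.  10.  27.] F [ 0.6 -0.3  0.9] w 0.651 ff 0.0
left mm [17.8  1.6 -9.5] deg [1.06 7.19 0.37] -> shift [ 0.0222  0.002  -0.0119] turn [0.0177 0.1198 0.0061]
t 3.35 pos [ 563.  -212.4  165.2] j [ 45.  27. -34. 123.  76.  10.  27.] F [ 0.6 -0.3  0.9] w 0.651 ff 0.0
left mm [ 36.   -0.6 -50.6] deg [1.06 7.19 0.37] -> shift [ 0.0449 -0.0008 -0.0633] turn [0.0177 0.1198 0.0061]
t 3.35 pos [ 563.  -212.4  165.2] j [ 45.  27. -34. 123.  76.  10.  27.] F [ 0.6 -0.3  0.9] w 0.651 ff 0.0
left mm [ 52.1  -2.6 -87.2] deg [1.06 7.19 0.37] -> shift [ 0.0651 -0.0033 -0.1089] turn [0.0177 0.1198 0.0061]
```

```bash
python3 -m pendant '[0.0056,0.0005,-0.003,0.0044,0.03,0.0015,0.0056,0.0005,-0.003,0.0044,0.03,0.0015,0.0056,0.0005,-0.003,0.0044,0.03,0.0015,0.0056,0.0005,-0.003,0.0044,0.03,0.0015,0,0,0,0,0,0]' >/dev/null
python3 - <<'E'
from go import *
x=np.array([623.6,-216,69,-7,-31.6,0])
for b in(40,0): to(*grasp(x,24,b))
E
```

```text
t 3.85 pos [ 581.1 -210.3  156.7] j [ 51.  33. -46. 115.  54.  24.  51.] F [-0.8 -0.5 -0.1] w 0.653 ff 0.0
left mm [ 17.9  -2.7 -42.1] deg [-0.14 -0.   -0.03] -> shift [ 0.0224 -0.0034 -0.0526] turn [-0.0023 -0.     -0.0004]
t 3.85 pos [ 581.1 -210.3  156.7] j [ 51.  33. -46. 115.  54.  24.  51.] F [-0.8 -0.5 -0.1] w 0.653 ff 0.0
left mm [ 34.1  -4.7 -78.6] deg [-0.14 -0.   -0.03] -> shift [ 0.0426 -0.0059 -0.0983] turn [-0.0023 -0.     -0.0004]
```

Tracking is good, with j6 at 24. Next: descend to the grasp point.

```bash
python3 -m pendant '[0.0056,-0.001,-0.013,0,0,0,0.0056,-0.001,-0.013,0,0,0,0.0056,-0.001,-0.013,0,0,0,0.0056,-0.001,-0.013,0,0,0,0,0,0,0,0,0]' >/dev/null
python3 -m pendant '[0.005,-0.0005,-0.0116,0,0,0,0.005,-0.0005,-0.0116,0,0,0,0.005,-0.0005,-0.0116,0,0,0,0.005,-0.0005,-0.0116,0,0,0,0,0,0,0,0,0]' >/dev/null
python3 - <<'E'
from go import *
x=np.array([623.6,-216,69,-7,-31.6,0])
to(*grasp(x,24,0))
E
```

```text
t 4.85 pos [ 613.9 -215.1   76.5] j [ 40.  40. -33. 113.  69.  17.  37.] F [-0.1 -0.6  0.3] w 0.652 ff 0.0
left mm [1.3 0.2 1.6] deg [-0.03 -0.03 -0.03] -> shift [0.0016 0.0002 0.002 ] turn [-0.0005 -0.0004 -0.0006]
```

Within 2 mm, so I'll close the gripper at 100 N.

```bash
python3 -m pendant '[0,0,0,0,0,0,0,0,0,0,0,0,0,0,0,0,0,0,0,0,0,0,0,0,0,0,0,0,0,0]' -1 100
python3 -m pendant '[0,0,0,0,0,0,0,0,0,0,0,0,0,0,0,0,0,0]'
```

```text
t: 5.35
eef_pos: [613.8, -216.2, 77.8]
eef_rot: [[-0.906, 0.123, 0.404], [0.112, 0.992, -0.051], [-0.407, -0.001, -0.913]]
contact_force: [-4.9, -1.8, 6.2]
width: 0.124
finger_force: 97.4
t: 5.65
eef_pos: [613.8, -216.1, 77.8]
eef_rot: [[-0.906, 0.123, 0.404], [0.112, 0.992, -0.051], [-0.407, -0.001, -0.913]]
contact_force: [-4.0, -1.3, 6.3]
width: 0.126
finger_force: 97.4
```

```bash
python3 -m pendant '[0,0,0.01,0,0,0,0,0,0.02,0,0,0,0,0,0.03,0,0,0,0,0,0.04,0,0,0,0,0,0.04,0,0,0]' 
python3 -m pendant '[0,0,0.04,0,0,0,0,0,0.02,0.006,0.05,0,0,0,0.01,0.006,0.05,0,0,0,0,0.006,0.05,0,0,0,0,0.006,0.05,0]' |head -4
python3 -m pendant '[0,0,0,0.0064,0.052,0,0,0,0,0.0064,0.052,0,0,0,0,0.0064,0.052,0,0,0,0,0.0064,0.052,0,0,0,0,0.0064,0.052,0]'|head -4
python3 -m pendant '[0,0,0,0.006,0.053,0,0,0,0,0,0,0,0,0,0,0,0,0]'
python3 - <<'E'
from go import *
s=r.read_state();print(np.round(s['joints'],0))
D=tool(rot([-10,7.6,0]).as_matrix())
to(s['eef_pos'],D,s)
E
```

```text
t: 6.15
eef_pos: [612.7, -215.2, 189.5]
eef_rot: [[-0.908, 0.121, 0.402], [0.111, 0.993, -0.049], [-0.405, 0.001, -0.915]]
contact_force: [1.6, -0.6, -7.0]
width: 0.126
finger_force: 97.9
t: 6.65
eef_pos: [612.9, -215.8, 245.1]
eef_rot: [[-0.972, 0.122, 0.202], [0.119, 0.993, -0.025], [-0.203, -0.0, -0.979]]
contact_force: [0.5, 0.2, -7.9]
t: 7.15
eef_pos: [613.2, -215.5, 244.8]
eef_rot: [[-0.99, 0.121, -0.069], [0.121, 0.993, 0.008], [0.07, -0.0, -0.998]]
contact_force: [0.9, 1.0, -8.3]
t: 7.45
eef_pos: [613.8, -215.2, 244.6]
eef_rot: [[-0.985, 0.121, -0.12], [0.12, 0.993, 0.014], [0.121, -0.0, -0.993]]
contact_force: [0.1, 0.6, -7.2]
width: 0.121
finger_force: 97.8
[ 43.  44. -52.  78.  32.  81.  73.]
t 7.45 pos [ 613.8 -215.2  244.6] j [ 43.  44. -52.  78.  32.  81.  73.] F [ 0.1  0.6 -7.2] w 0.121 ff 97.8
left mm [0. 0. 0.] deg [ 0.11  0.63 -3.04] -> shift [0. 0. 0.] turn [ 0.0018  0.0105 -0.0507]
```

```bash
python3 -m pendant '[-0.004,0.02,0,0,0,-0.004,-0.008,0.04,0,0,0,-0.004,-0.008,0.045,0,0,0,-0.004,-0.008,0.045,0,0,0,-0.004,-0.008,0.045,0,0,0,-0.004]' |head -2
python3 -m pendant '[-0.008,0.045,0,0,0,-0.004,-0.008,0.045,0,0,0,-0.004,-0.008,0.045,0,0,0,-0.004,-0.008,0.045,0,0,0,-0.004,-0.008,0.045,0,0,0,-0.004]' |head -2
python3 -m pendant '[-0.008,0.045,0,0,0,-0.004,-0.008,0.045,0,0,0,-0.004,-0.004,0.02,0,0,0,-0.003,0,0.005,0,0.002,0.01,0,0,0,0,0,0,0]'
python3 -m pendant '[0,0,0,0,0,0,0,0,0,0,0,0]'|head -2
cat > look.py <<'E'
from go import *
def look(tag,x0,d0,names=('scene','side','wrist')):
    out={}
    s=r.read_state()
    for n in names:
        p,d,P,K=grab(n,f'{tag}_{n}.png');np.savez(f'{tag}_{n}.npz',p=p,P=P)
        g=np.ptp(p.astype(int),axis=2)<28
        for nm,B,y in(('cope',COPE,x0),('drag',DRAG,d0)):
            C=rot(y[3:]).as_matrix();q=(P-y[:3])@C
            near=np.full(g.shape,False);ok=g&(np.abs(q)<[150,100,75]).all(2)&(q[...,2]>-12)
            near[ok]=np.abs(sdf(q[ok],B))<10
            Q=P[near]
            if len(Q)<300: print(n,nm,'few',len(Q));continue
            f=fit(Q[::max(1,len(Q)//2000)],B,y,range(6));print(n,nm,len(Q),np.round(f[0],1),np.round(f[1:],2));out[n,nm]=f[0]
    return s,out
E
python3 - <<'E'
from look import *
s=r.read_state();z=np.array(s['eef_rot'])[:,2];c=np.array(s['eef_pos'])-19*z-[0,0,31]
to(s['eef_pos'],tool(rot([-10,7.6,0]).as_matrix()),s)
print(c);look('a',np.array([*c,-10,0,0]),np.array([538.9,210.5,18,-10,0,0]))
E
```

```text
t: 7.95
eef_pos: [584.0, -58.1, 245.5]
t: 8.45
eef_pos: [552.1, 121.7, 245.5]
t: 8.95
eef_pos: [537.0, 212.3, 245.2]
eef_rot: [[-0.976, 0.174, -0.13], [0.173, 0.985, 0.022], [0.132, -0.001, -0.991]]
contact_force: [0.0, -0.4, -8.0]
width: 0.119
finger_force: 98.2
t: 9.15
eef_pos: [537.4, 211.3, 245.1]
t 9.15 pos [537.4 211.3 245.1] j [ 10.  38. -56.  91.  26.  73.  30.] F [-0.2  0.2 -8. ] w 0.123 ff 98.2
left mm [0. 0. 0.] deg [0.06 0.01 0.14] -> shift [0. 0. 0.] turn [0.001  0.0002 0.0023]
[539.90905697 210.8987907  232.96934614]
scene cope 3611 [ 5.408e+02  2.110e+02  2.329e+02 -1.020e+01  3.000e-01 -0.000e+00] [0.83 2.81]
scene drag 2823 [ 5.388e+02  2.112e+02  1.930e+01 -1.010e+01  1.000e-01 -1.000e-01] [0.86 2.63]
side cope 3771 [ 5.417e+02  2.094e+02  2.308e+02 -1.020e+01 -0.000e+00 -1.000e-01] [1.17 3.4 ]
side drag 2987 [ 5.402e+02  2.090e+02  1.750e+01 -1.000e+01 -1.000e-01  0.000e+00] [1.23 3.19]
wrist cope 60882 [ 5.405e+02  2.114e+02  2.326e+02 -1.020e+01 -1.000e-01 -1.000e-01] [0.29 1.35]
wrist drag 6765 [ 5.389e+02  2.112e+02  1.900e+01 -9.900e+00 -1.000e-01 -0.000e+00] [0.27 1.83]
```

View pics/a_scene.png

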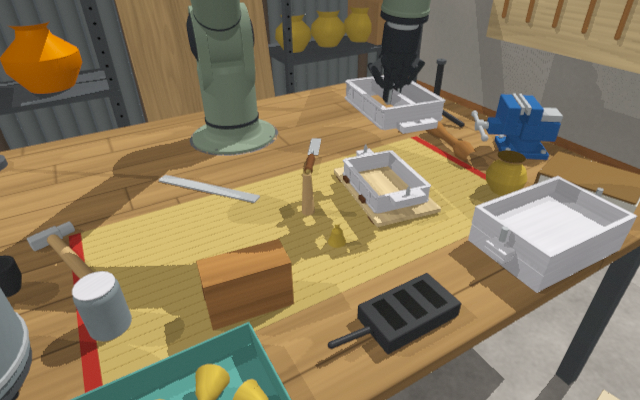

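The scene view shows the cope at (395,105), held level over the drag at (385,185), with the sprue pin and bell standing. All cameras agree on the offset: cope minus drag is (1.7, 0) mm in xy, -0.2° in yaw and 168.5 mm in height. I'll lower to about 38 mm above the rim and re-measure.

```bash
python3 -m pendant '[-0.001,0,-0.015,0,0,0.002,-0.001,0,-0.03,0,0,0.002,0,0,-0.035,0,0,0,0,0,-0.035,0,0,0,0,0,-0.03,0,0,0]' |head -2
python3 -m pendant '[0,0,-0.0175,0,0,0,0,0,0,0,0,0,0,0,0,0,0,0,0,0,0,0,0,0]'
python3 - <<'E'
from look import *
s=r.read_state();z=np.array(s['eef_rot'])[:,2];c=np.array(s['eef_pos'])-19*z-[-0.6,-.4,31]
d0=np.array([538.9,211,18.5,-10,0,0])
s,o=look('b',np.array([*c,-10,0,0]),d0)
for n in('scene','side','wrist'):
    if (n,'drag') in o:
        D=rot([o[n,'drag'][3],0,0]).as_matrix();print(n,'rel drag axes',np.round((o[n,'cope']-o[n,'drag'])[:3]@D-[0,0,45],1))
print(s['eef_pos'])
E
```

```text
t: 9.8
eef_pos: [535.0, 212.1, 126.9]
t: 10.2
eef_pos: [536.0, 213.0, 116.3]
eef_rot: [[-0.977, 0.17, -0.129], [0.169, 0.985, 0.023], [0.131, 0.0, -0.991]]
contact_force: [-0.3, -0.9, -7.4]
width: 0.121
finger_force: 98.1
scene cope 3158 [ 5.393e+02  2.127e+02  1.042e+02 -9.800e+00  3.000e-01  1.000e-01] [0.86 2.78]
scene drag 1890 [ 5.388e+02  2.107e+02  1.940e+01 -9.900e+00  1.000e-01  1.000e-01] [0.99 2.74]
side cope 3551 [ 5.405e+02  2.106e+02  1.021e+02 -9.900e+00 -1.000e-01 -1.000e-01] [1.26 3.36]
side drag 1803 [ 5.398e+02  2.079e+02  1.770e+01 -9.600e+00  0.000e+00  1.000e-01] [1.41 3.23]
wrist cope 60976 [ 5.392e+02  2.125e+02  1.037e+02 -9.800e+00 -2.000e-01 -1.000e-01] [0.3  1.34]
wrist drag 15881 [ 5.388e+02  2.111e+02  1.890e+01 -9.900e+00 -1.000e-01 -0.000e+00] [0.23 1.3 ]
scene rel drag axes [ 0.1  2.1 39.8]
side rel drag axes [ 0.3  2.8 39.4]
wrist rel drag axes [ 0.2  1.4 39.8]
[536.02390689 212.96346291 116.31617468]
```

View pics/b_side.png

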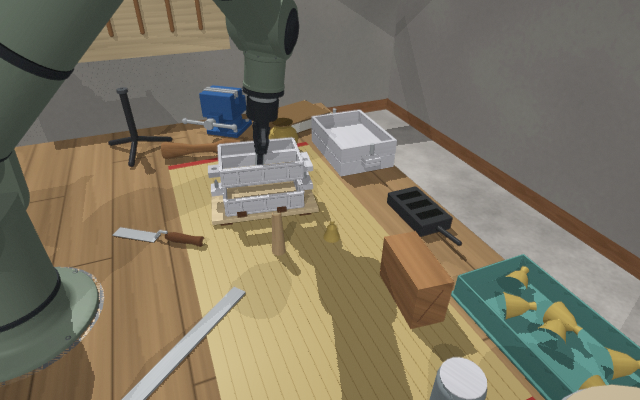

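The side view shows the cope level just above the drag, at (262,165) over (262,195). It is about 1.7 mm off in +y and 39.7 mm up. I'll correct that and lower onto the pin tapers.

```bash
python3 -m pendant '[-0.0006,-0.0021,-0.005,0,0,0,0,0,-0.01,0,0,0,0,0,-0.005,0,0,0,0,0,0,0,0,0,0,0,0,0,0,0]'
python3 - <<'E'
from look import *
s=r.read_state();z=np.array(s['eef_rot'])[:,2];c=np.array(s['eef_pos'])-19*z-[-0.6,-.4,31]
s,o=look('c',np.array([*c,-10,0,0]),np.array([538.9,211,18.7,-10,0,0]))
for n in('scene','side','wrist'):
    if (n,'drag') in o:
        D=rot([o[n,'drag'][3],0,0]).as_matrix();print(n,'rel drag axes',np.round((o[n,'cope']-o[n,'drag'])[:3]@D-[0,0,45],1))
E
```

```text
t: 10.85
eef_pos: [534.9, 211.0, 99.1]
eef_rot: [[-0.977, 0.17, -0.131], [0.169, 0.985, 0.022], [0.133, -0.001, -0.991]]
contact_force: [-0.1, 0.1, -7.4]
width: 0.124
finger_force: 98.3
scene cope 3119 [ 5.382e+02  2.107e+02  8.680e+01 -9.800e+00  4.000e-01  1.000e-01] [0.86 2.78]
scene drag 1761 [ 5.387e+02  2.105e+02  1.930e+01 -1.000e+01  1.000e-01  1.000e-01] [1.03 2.75]
side cope 3515 [ 5.395e+02  2.088e+02  8.490e+01 -9.900e+00  0.000e+00 -1.000e-01] [1.21 3.37]
side drag 1653 [ 5.399e+02  2.084e+02  1.780e+01 -9.900e+00  0.000e+00  1.000e-01] [1.48 3.31]
wrist cope 61067 [ 5.383e+02  2.107e+02  8.670e+01 -9.900e+00 -1.000e-01 -1.000e-01] [0.29 1.33]
wrist drag 16710 [ 5.388e+02  2.111e+02  1.890e+01 -9.900e+00 -1.000e-01  0.000e+00] [0.21 0.86]
scene rel drag axes [-0.5  0.1 22.5]
side rel drag axes [-0.4  0.3 22.2]
wrist rel drag axes [-0.5 -0.5 22.8]
```

Aligned within 0.5 mm, and 22.5 mm to go. Next: lower in steps and watch the force.

```bash
python3 -m pendant '[0.0005,0,-0.004,0,0,0,0,0,-0.004,0,0,0,0,0,-0.004,0,0,0,0,0,-0.004,0,0,0,0,0,0,0,0,0]'
python3 -m pendant '[0,0,-0.004,0,0,0,0,0,-0.003,0,0,0,0,0,-0.002,0,0,0,0,0,0,0,0,0,0,0,0,0,0,0]'
```

```text
t: 11.5
eef_pos: [535.2, 210.8, 85.9]
eef_rot: [[-0.977, 0.17, -0.131], [0.169, 0.985, 0.022], [0.133, -0.001, -0.991]]
contact_force: [-0.2, 0.4, -8.2]
width: 0.121
finger_force: 98.3
t: 12.0
eef_pos: [535.4, 211.0, 79.2]
eef_rot: [[-0.977, 0.17, -0.13], [0.169, 0.985, 0.022], [0.132, -0.0, -0.991]]
contact_force: [-0.9, 0.0, -7.3]
width: 0.122
finger_force: 98.3
```

```bash
python3 -m pendant '[0,0,-0.002,0,0,0,0,0,-0.0015,0,0,0,0,0,-0.001,0,0,0,0,0,0,0,0,0,0,0,0,0,0,0]'
python3 - <<'E'
from look import *
s,o=look('d',np.array([538.9,211,64,-10,0,0]),np.array([538.9,211,18.7,-10,0,0]),('scene','wrist'))
E
```

```text
t: 12.5
eef_pos: [535.5, 210.9, 76.6]
eef_rot: [[-0.977, 0.17, -0.13], [0.169, 0.985, 0.022], [0.132, -0.001, -0.991]]
contact_force: [-3.9, -4.4, 12.8]
width: 0.126
finger_force: 101.4
scene cope 3412 [ 5.389e+02  2.103e+02  6.330e+01 -9.800e+00  0.000e+00 -1.000e-01] [1.08 3.59]
scene drag 1728 [ 5.388e+02  2.103e+02  2.500e+01 -1.000e+01  5.000e-01  2.000e-01] [1.46 3.44]
wrist cope 64849 [538.6 210.6  63.6  -9.9  -0.   -0. ] [0.34 2.26]
wrist drag 16393 [ 5.385e+02  2.111e+02  2.450e+01 -9.900e+00  5.000e-01 -0.000e+00] [0.23 2.09]
```

Seated: the cope's underside is at 63.6, the drag rim at about 63.7, and the force shows contact. Release and retreat.

```bash
python3 -m pendant '[0,0,0,0,0,0,0,0,0,0,0,0]' |head -2
python3 -m pendant '[0,0,0,0,0,0,0,0,0,0,0,0,0,0,0,0,0,0,0,0,0,0,0,0,0,0,0,0,0,0]' 0.2
python3 -m pendant '[0,0,0.01,0,0,0,0,0,0.02,0,0,0,0,0,0.03,0,0,0,0,0,0.04,0,0,0,0,0,0.04,0,0,0]'
python3 -m pendant '[0,0,0.02,0,0,0,0,0,0,0,0,0,0,0,0,0,0,0]'
python3 - <<'E'
from look import *
s,o=look('e',np.array([538.9,211,64,-10,0,0]),np.array([538.9,211,18.7,-10,0,0]),('scene','side','wrist'))
E
```

```text
t: 12.8
eef_pos: [535.5, 210.9, 76.6]
t: 13.3
eef_pos: [535.4, 211.0, 75.6]
eef_rot: [[-0.977, 0.17, -0.13], [0.169, 0.985, 0.022], [0.132, -0.0, -0.991]]
contact_force: [-0.7, -0.1, -0.1]
width: 0.599
finger_force: 0.0
t: 13.8
eef_pos: [535.2, 211.1, 190.0]
eef_rot: [[-0.977, 0.17, -0.13], [0.168, 0.985, 0.022], [0.132, -0.0, -0.991]]
contact_force: [1.0, -0.6, -0.3]
width: 0.6
finger_force: 0.0
t: 14.1
eef_pos: [535.4, 210.6, 203.6]
eef_rot: [[-0.977, 0.17, -0.13], [0.169, 0.985, 0.022], [0.132, -0.001, -0.991]]
contact_force: [-0.9, -0.3, -0.4]
width: 0.6
finger_force: 0.0
scene cope 3969 [ 5.389e+02  2.106e+02  6.330e+01 -9.900e+00  1.000e-01 -2.000e-01] [0.97 3.27]
scene drag 1806 [ 5.388e+02  2.104e+02  2.500e+01 -1.010e+01  4.000e-01  2.000e-01] [1.44 3.45]
side cope 3915 [ 5.401e+02  2.087e+02  6.200e+01 -1.000e+01 -1.000e-01  2.000e-01] [1.31 3.52]
side drag 1719 [ 5.386e+02  2.089e+02  2.690e+01 -1.020e+01 -1.000e-01  3.100e+00] [1.79 3.82]
wrist cope 19185 [538.8 210.7  63.7  -9.8   0.   -0. ] [0.35 1.67]
wrist drag 5682 [ 5.390e+02  2.111e+02  2.400e+01 -9.900e+00 -3.000e-01 -1.000e-01] [0.21 2.71]
```

View pics/e_scene.png

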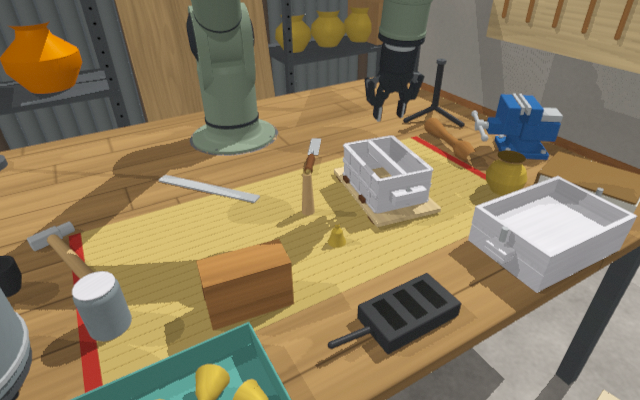

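The scene view shows the cope flush on the drag at (388,172), with the gripper clear at (395,95). The sprue pin (308,195) and bell (338,235) have not moved. Handing in.

```bash
python3 -c "
from station import ticket
print(ticket.close_job())"
```

```text
the job is handed in; nothing more can be done
None
```

The cope is seated flush on the drag over both pins, narrow lug on narrow and wide on wide, and released; the sprue pin and bell were not moved, and the job was handed in about 14 s into the 53 s limit (no verdict was returned).

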